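Press a tile into a serving board with the pedal press

TASK

Take the orange safety chock out from under the press pedal and put it in the white tub, and slide the wooden board in under the press until it sits square and fully home against the back stop, its tile still standing proud. Then push the pedal all the way down to its stop and hold it there for about a second, so that the press (not your fingers) sets the tile flush in the board, and let the pedal come up again; leave the board in the press and the chock in the tub. Do not push the press ram itself, and leave the jar, the tool pot and the bowl where they stand.

Things in the scene. Friction and masses are not known exactly. Their poses are not given: they have to be found in the camera images.
- press: Blue C-frame press bolted to the bench. Origin on the bench top below the ram, where the centre of the board's square part belongs; x points from the open front to the column at the back. Column x 95 to 155 mm, 70 mm wide, 170 mm high; overhanging arm 50 mm wide from x = -45 mm to the column, z 135 to 180 mm (nut to 196). The pedal is at y = -180 mm, a 50 mm high linkage housing behind it.
- press_home (a point): 20 mm above the press origin: where the top middle of the board's frame belongs. The board slides on the bench itself. Wooden back stop: face at x = +61 mm (press frame), 16 mm high; two wooden side cheeks, 16 mm high, form a pocket 131 mm wide (y -65.5 to +65.5) beyond x = 34 mm, flaring wider to x = 7 mm.
- ram: The press ram: an aluminium pad 80 x 80 x 14 mm under a 22 mm steel rod, moved by the pedal. Origin: centre of the pad's underside, 56 mm above the bench at rest, 20.4 mm with the pedal at its stop.
- pedal (a joint): Pedal angle in rad: 0 = up at rest, 0.27 = down on its stop. It springs back when released; about 15 N at the pad takes it down with the tile in the press. With the chock under it, it cannot go below half way.
- pedal_pad (a point): Middle of the black, yellow-ribbed tread on top of the pedal, 135 mm along it from the hinge and 8 mm above its hinge line; moves with it. The pedal is a steel plate 165 x 60 x 10 mm running from the hinge along the press's -x, sloping up to its free end (slope 0.32 rad at rest, 0.05 rad at the stop); the free end is about 95 mm high at rest.
- pedal_hinge (a point): Hinge axis of the pedal (along the press's y), 35 mm above the bench, at x = 60, y = -180 mm in the press frame.
- board: Dark wooden serving board with a square part 120 x 120 x 20 mm and a flat handle 26 mm wide and 18 mm thick running from x = -60 to x = -134 mm. Origin: centre of the square part's underside; x points from the handle to the far edge. About 0.5 kg with its tile.
- board_handle (a point): Top of the handle, 95 mm from the board's origin along -x: the place to grip.
- tile (a joint): How far (m) the blue glazed tile, 90 x 90 x 12 mm, has been pressed into the board: 0 = stands 8 mm proud of the frame (top 28 mm above the bench), 0.008 = flush. It sits tight (8 N to move it) and stays where it is pressed.
- chock: Orange block 36 x 120 x 45 mm (x, y, z), loose on the bench, lying across under the pedal; its -y end (in the press's frame) sticks out at least 45 mm beyond the pedal's side. Origin: centre of its underside; y along its length. 0.13 kg.
- tub: White open tub 150 x 150 x 60 mm high, walls and floor 4 mm, fixed to the bench, left or right of the work. Origin: centre of its underside.
- jar: Bystander: green glass glaze jar with a yellow cap, 66 mm across, 110 mm high. Origin: centre of its underside.
- pot: Bystander: white ceramic tool pot, 68 mm across, 85 mm high, with three handles sticking up to 150 mm. Origin: centre of its underside.
- bowl: Bystander: terracotta bowl, 130 mm across, 50 mm high. Origin: centre of its underside.

How it is judged:
By the outcome, as a careful person would: the job done as asked, in the order asked, and still so for the second after the job is handed in, with the robot touching nothing.
It also fails if it takes over 70 s, if anything falls off the work surface, if the arm or the gripper's body presses on something with over 40 N, if the wrist force passes 120 N, or if a joint passes its speed limit or range.

ROBOT

A 6-joint arm with a two-finger parallel gripper is mounted at the origin on the work surface. World frame = base frame: x ahead of the robot, y to its left, z up, the work surface at z = 0. Lengths are in m, angles in rad, forces in N, time in s.
With the tool pointing down it reaches from about 0.25 to 0.8 m from the base axis. Payload 8.5 kg.
Tool frame: the origin (TCP) lies between the finger pads; the fingertips stand 8 mm ahead of it and the grasp point (between the pads) lies 11 mm behind it; z points along the fingers, y is the line along which they close (so a half turn about z gives the same grasp; the last joint's range is limited). The gripper opens to 85 mm and grips with 20 to 120 N. Pads are 22 mm wide; open, the fingers measure 114 mm over their backs; the gripper's body (76 mm by 85 mm) begins 54 mm behind the grasp point. The pads swing forward as they close: fully open they stand 13 mm farther back than shut.
Start: joints at [-1.284, 0.238, -0.013, 1.319, 0, 1.571], TCP at [0.149, -0.504, 0.239] pointing down, gripper open.
Joint ranges: [-2.66, 2.66], [-1.03, 1.9], [-1.14, 1.46], [-1.82, 2.27], [-1.45, 1.34], [-3.14, 3.14]. Speed limits (rad/s): [2.22, 2.22, 2.79, 3.14, 3.14, 3.14].

INTERFACE

Orientations are given as a unit quaternion [w, x, y, z].
In Python, from station import r gives the robot as it stands.
- The arm moves only by the shell command python3 -m handwheel 'ROWS' [FORCE]. ROWS is JSON, a list that holds one entry, the list of rows, each a list of 7 numbers: the shift along the tool's x, y, z in mm, then the turn, a rotation vector about the tool's x, y, z in degrees, then the closure, from 0 (fully open) to 1 (shut). A call has 1 to 10 rows; each row is the pose to reach, as a shift and turn from the pose commanded when the call began, along the tool's axes at that moment; what a row does not reach only later rows make up. A row lasts 1/8 s, in which the tool goes at most 62.5 mm and 10.7 degrees, less where a joint would pass 70% of its speed; a pose out of reach is approached as far as the arm can. A call with a gripper value outside its range is refused whole. The fingers move at their own pace and stop on an object; FORCE is the grip in N (left out, the last holds). Time passes only in rows, so rows that repeat a pose let the fingers close. It gives the time, the measured TCP pose, the force, the opening and the grip force at its end, in the units of the state.
- r.get_state(): the state, without advancing time (a new reading comes with each control period).
- r.capture(name): name is "side" or "top"; returns a dict with "image" (480x640x3 uint8, red, green, blue), "fx", "fy", "cx", "cy" (pixels), "pose" (4x4, takes a point from camera to world coordinates). Camera axes: x right, y up, looking along -z (the intrinsics and any distortion apply to the point x, -y, -z); pixel columns grow to the right and rows downward; lengths in m; the calibration is good to about 2 mm. A picture is of the moment at which its call begins. There is no depth.
- r.hand_in(): hands the job in; it is judged then, once.
The state is a dict: "time": time; "q": joint angles; "dq": joint speeds; "joint_efforts": joint torques, N m; "position": TCP position; "orientation": TCP orientation; "ft_force": force on the tool from outside, world axes, zero at the start; "wrist_torque": the same for the moment, N m; "width": finger opening in m; "grasp_force": force on a finger pad.
Only numpy, scipy, OpenCV 4.12 (cv2) and the standard library are available. Lean on these libraries where they do the work, as an engineer would, in place of code of your own. Each camera call takes 0.05 s, during which the arm holds its last target. There are 200 camera calls.

## Working session

There is one attempt and no reset: what is moved stays moved. The work goes in short steps, Python scripts to look and compute and a shell command to move; the robot and the scene stay as the last step left them, time stands still between calls to the robot, and variables do not carry over. Pictures are saved under pics/ and viewed, at most 10 in all, crops included, and the job is handed in when it is done.

```bash
mkdir -p pics; ls
python3 - <<'E'
from station import r
import cv2,json
for n in("side","top"):
    c=r.capture(n); cv2.imwrite(f"pics/{n}0.png",c["image"][:,:,::-1])
    print(n,{k:(v if k!="pose" else v.round(4).tolist()) for k,v in c.items() if k!="image"})
print(r.get_state())
E
```

```text
pics
side {'fx': 452.9723089689706, 'fy': 452.9723089689706, 'cx': 307.8893141315228, 'cy': 237.95972157178537, 'pose': [[0.9516, 0.2149, -0.2198, 0.3635], [-0.3069, 0.7023, -0.6423, -0.6444], [0.0163, 0.6786, 0.7343, 0.8193], [0.0, 0.0, 0.0, 1.0]]}
top {'fx': 573.0717280660058, 'fy': 573.0717280660058, 'cx': 325.31219078124235, 'cy': 245.38704045400758, 'pose': [[0.0006, 0.9956, -0.0935, 0.446], [-1.0, 0.0009, 0.0032, -0.0007], [0.0032, 0.0935, 0.9956, 1.3999], [0.0, 0.0, 0.0, 1.0]]}
{'time': 0.1, 'q': array([-1.28397250e+00,  2.38742735e-01, -1.41480341e-02,  1.31919877e+00,
       -7.51868600e-06,  1.57080378e+00]), 'dq': array([-0.00121983, -0.0013357 ,  0.00159815, -0.00013329,  0.00067689,
       -0.00030969]), 'joint_efforts': array([-9.46675282e-04, -5.39721072e+01,  3.46999383e+01,  1.34192969e-02,
        2.18305229e-05,  5.80203022e-06]), 'position': array([ 0.14842482, -0.50321621,  0.23873892]), 'orientation': array([-6.39430292e-04,  9.89734450e-01,  1.42917110e-01, -9.61365840e-05]), 'ft_force': array([ 0.98662684, -0.16117175, -0.72805939]), 'wrist_torque': array([-0.00654402,  0.00506875,  0.03017947]), 'grasp_force': 0.0, 'width': 0.08567790240771464}
```

View pics/top0.png

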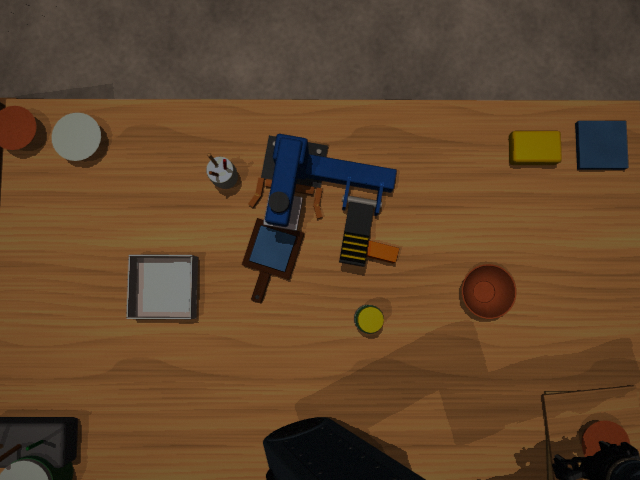

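View pics/side0.png

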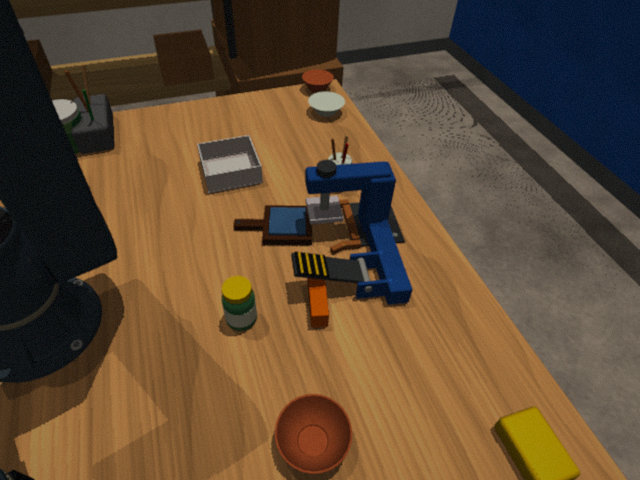

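The top view shows, in pixels: tub (160,287), pot (221,170), jar cap (370,320), bowl (488,292), board (273,248) with its handle at (260,287), and the chock end (383,250). The pedal ribs are at (354,250), and the press arm runs from (290,140) to (278,222). The side view agrees with this.

```bash
cat > h.py <<'E'
import numpy as np,cv2
from station import r
def ray(c,uv,z):
    d=np.array([(uv[0]-c["cx"])/c["fx"],-(uv[1]-c["cy"])/c["fy"],-1.])
    P=np.array(c["pose"]);d=P[:3,:3]@d;o=P[:3,3]
    return o+d*(z-o[2])/d[2]
def blob(c,lo,hi,roi):
    "largest HSV blob within roi x0,y0,x1,y1 -> contour in full pixels"
    x0,y0,x1,y1=roi
    m=cv2.inRange(cv2.cvtColor(np.ascontiguousarray(c["image"][y0:y1,x0:x1]),cv2.COLOR_RGB2HSV),lo,hi)
    k,_=cv2.findContours(m,cv2.RETR_EXTERNAL,cv2.CHAIN_APPROX_NONE)
    return max(k,key=cv2.contourArea)+[x0,y0]
E
python3 - <<'E'
from h import *
c=r.capture("top");im=c["image"][:,:,::-1]
cv2.imwrite("pics/t1.png",cv2.resize(im[125:325,190:450],None,fx=3,fy=3,interpolation=cv2.INTER_CUBIC))
h=cv2.cvtColor(c["image"],cv2.COLOR_RGB2HSV)
for n,(u,v) in dict(chock=(385,253),tile=(273,248),board=(248,262),handle=(260,287),arm=(290,150),arm2=(280,215),cheek=(318,205),house=(350,175),rib=(354,236),pedal=(358,215),table=(430,250)).items(): print(n,h[v,u])
E
```

```text
chock [ 13 235 127]
tile [105 139  81]
board [  9 193  41]
handle [ 11 202  43]
arm [108 198  80]
arm2 [109 205  81]
cheek [ 13 198 102]
house [109 206  78]
rib [ 23 255 120]
pedal [15 18 28]
table [ 15 159 128]
```

View pics/t1.png

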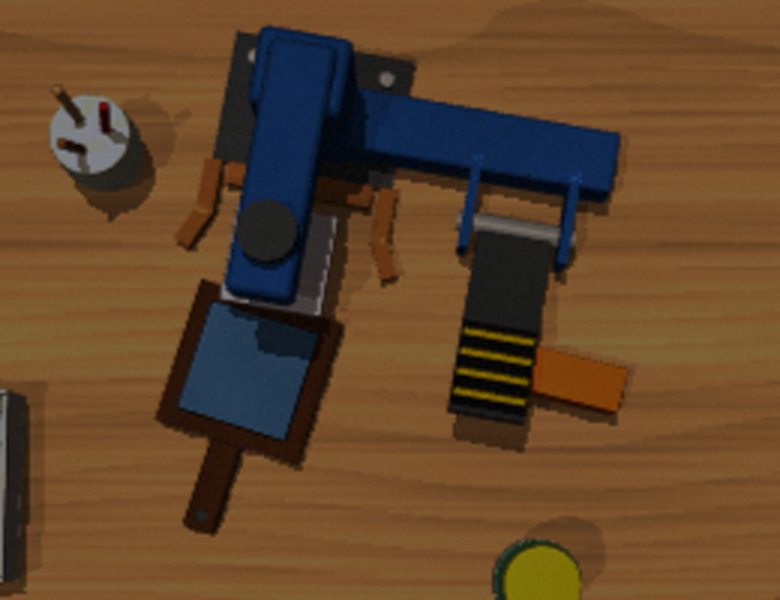

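The crop is clear; all pixels here are crop pixels. The nut is at (267,232), the pocket cheeks at (205,205) and (383,235), and the back stop along (235,175)–(370,200). The tile is at (250,370), the handle end at (202,520), the chock end edge at (620,388) and the hinge rod along (460,220)–(570,240). Next I'll convert these to world positions.

Run:
```python
from h import *
c=r.capture("top");C=lambda u,v:((u+.5)/3-.5+190,(v+.5)/3-.5+125)
mm=lambda p:np.round(p[:2]*1000,1)
def rect(n,lo,hi,roi,z):
    k=blob(c,lo,hi,roi);b=cv2.boxPoints(cv2.minAreaRect(k))
    w=np.array([ray(c,p,z)[:2] for p in b])*1000
    e=w[1]-w[0],w[2]-w[1]
    print(n,"ctr",w.mean(0).round(1),"sides",[round(np.linalg.norm(x),1) for x in e],"ang",[round(np.degrees(np.arctan2(x[1],x[0])),1) for x in e])
rect("tile",(95,90,30),(125,255,255),(240,222,305,275),.028)
rect("board",(0,150,15),(14,255,70),(235,215,310,310),.02)
rect("handle",(0,150,15),(14,255,70),(240,279,275,310),.018)
rect("chock",(5,225,90),(14,255,255),(368,230,410,270),.045)
rect("ribs",(20,200,60),(32,255,255),(335,225,372,268),.085)
k=blob(c,(20,200,60),(32,255,255),(350,300,390,340));print("jar",mm(ray(c,cv2.minEnclosingCircle(k)[0],.11)),cv2.minEnclosingCircle(k)[1])
k=blob(c,(0,0,0),(180,130,70),(265,185,295,220));q,s=cv2.minEnclosingCircle(k);print("nut",mm(ray(c,q,.196)),"px",q,s)
for n,u,v,z in [("nut",267,232,.196),("hingeL",460,220,.035),("hingeR",572,240,.035),("houseBL",400,92,.05),("houseBR",619,133,.05),("houseFR",612,190,.05),
 ("stopL",228,186,.016),("stopR",369,208,.016),("cheekRo",398,192,.016),("cheekRi",376,192,.016),("cheekRi2",372,240,.016),("cheekLi",222,163,.016),("cheekLi2",214,207,.016),
 ("armFL",228,290,.18),("armFR",292,302,.18),("armR",322,100,.18),("armL",256,130,.18),("chFR",628,368,.045),("chBR",615,411,.045),("chF",540,347,.045),("chB",535,392,.045),
 ("tipL",183,522,.018),("tipR",214,533,.018),("tubTL",-187+0,390,.06)]: print(n,mm(ray(c,C(u,v),z)))
for p in [(128,255),(194,255),(197,320),(128,319)]: print("tub",mm(ray(c,p,.06)))
```

```text
tile ctr [568.1 122.8] sides [np.float64(89.1), np.float64(89.4)] ang [np.float64(-17.7), np.float64(-108.5)]
board ctr [551.7 125.5] sides [np.float64(236.1), np.float64(124.9)] ang [np.float64(-17.7), np.float64(-108.5)]
handle ctr [468.7 151.6] sides [np.float64(62.0), np.float64(29.0)] ang [np.float64(-17.8), np.float64(-108.3)]
chock ctr [ 559.9 -139.8] sides [np.float64(34.7), np.float64(71.9)] ang [np.float64(-14.3), np.float64(-104.1)]
ribs ctr [543.5 -67.5] sides [np.float64(4.9), np.float64(53.7)] ang [np.float64(-9.5), np.float64(-99.4)]
jar [ 401.2 -105.6] 13.058614730834961
nut [652.6  96.1] px (278.0, 201.5) 11.10190200805664
nut [651.6  94.7]
hingeL [689.  -47.6]
hingeR [ 672.8 -137.5]
houseBL [7.9e+02 7.0e-01]
houseBR [ 756.8 -174.3]
houseFR [ 710.6 -168.2]
stopL [720.2 141.1]
stopR [702.2  25.9]
cheekRo [715.4   2.3]
cheekRi [715.4  20.3]
cheekRi2 [675.8  23.4]
cheekLi [739.3 146.2]
cheekLi2 [702.9 152.3]
armFL [612.3 123.5]
armFR [603.7  77.7]
armR [750.9  57. ]
armL [728.7 104.5]
chFR [ 568.8 -180. ]
chBR [ 534.7 -169.3]
chF [ 585.4 -110.4]
chB [ 549.6 -106.2]
tipL [447.2 174. ]
tipR [438.4 149.1]
tubTL [549.6 458.8]
tub [548.8 457.2]
tub [548.9 302.7]
tub [397.8 292.5]
tub [400.  452.3]
```

```bash
cat >> h.py <<'E'
from scipy.spatial.transform import Rotation as Ro
def need(x,y,z,yaw):
    "shift (mm) and turn (deg) in tool axes to reach tool-down pose, tool-x heading yaw"
    s=r.get_state();q=s["orientation"];R=Ro.from_quat(np.r_[q[1:],q[0]])
    T=Ro.from_euler("z",yaw,degrees=True)*Ro.from_euler("x",180,degrees=True)
    print("t",round(s["time"],2),"shift",(R.inv().apply(np.array([x,y,z])-s["position"])*1e3).round(1),"turn",(R.inv()*T).as_rotvec(degrees=True).round(1),"q",s["q"].round(2))
E
python3 -c "
from h import *
need(.5563,-.1572,.13,76.2)"
```

```text
t 0.2 shift [ 489.1 -216.5  109.1] turn [ -0.   -0.  -59.8] q [-1.28  0.24 -0.01  1.32 -0.    1.57]
```

```bash
python3 -m handwheel '[[[489,-217,60,0,0,-60,0],[489,-217,60,0,0,-60,0],[489,-217,60,0,0,-60,0],[489,-217,60,0,0,-60,0],[489,-217,60,0,0,-60,0],[489,-217,60,0,0,-60,0],[489,-217,109,0,0,-60,0],[489,-217,109,0,0,-60,0],[489,-217,109,0,0,-60,0],[489,-217,109,0,0,-60,0]]]' 60
python3 -c "
from h import *
need(.5563,-.1572,.023,76.2)"
```

```text
time: 1.45
position: [0.5573, -0.1545, 0.1281]
orientation: [-0.001, 0.785, 0.62, -0.001]
ft_force: [-1.0, 0.1, 0.6]
width: 0.0851
grasp_force: 0.0
t 1.45 shift [ -2.9  -0.  105.1] turn [-0.2 -0.   0.4] q [-0.27  0.39 -0.09  1.1   0.    1.53]
```

```bash
python3 -m handwheel '[[[-3,0,40,0,0,0,0],[-3,0,80,0,0,0,0],[-3,0,105,0,0,0,0],[-3,0,105,0,0,0,0],[-3,0,105,0,0,0,0],[-3,0,105,0,0,0,1],[-3,0,105,0,0,0,1],[-3,0,105,0,0,0,1],[-3,0,105,0,0,0,1],[-3,0,105,0,0,0,1]]]' 60
```

```text
time: 2.7
position: [0.556, -0.1601, 0.0262]
orientation: [0.001, 0.786, 0.619, 0.0]
ft_force: [-0.7, -0.3, 6.1]
width: 0.0352
grasp_force: 60.8
```

```bash
python3 -m handwheel '[[[0,0,-3,0,0,0,1],[-20,0,-3,0,0,0,1],[-40,0,-3,0,0,0,1],[-60,0,-3,0,0,0,1],[-80,0,-3,0,0,0,1],[-92,0,-3,0,0,0,1],[-92,0,-40,0,0,0,1],[-92,0,-100,0,0,0,1],[-92,0,-160,0,0,0,1],[-92,0,-200,0,0,0,1]]]'
python3 - <<'E'
from h import *
need(.474,.334,.24,90)
c=r.capture("top");cv2.imwrite("pics/t2.png",c["image"][120:340,110:450,::-1].repeat(2,0).repeat(2,1))
E
```

```text
time: 3.95
position: [0.5342, -0.2499, 0.2284]
orientation: [0.001, 0.786, 0.619, 0.001]
ft_force: [0.6, -0.3, -1.9]
width: 0.0353
grasp_force: 60.2
t 3.95 shift [ 553.5 -195.5  -12.3] turn [  0.2   0.  -13.6] q [-0.44  0.35  0.12  1.34  0.    1.37]
```

View pics/t2.png

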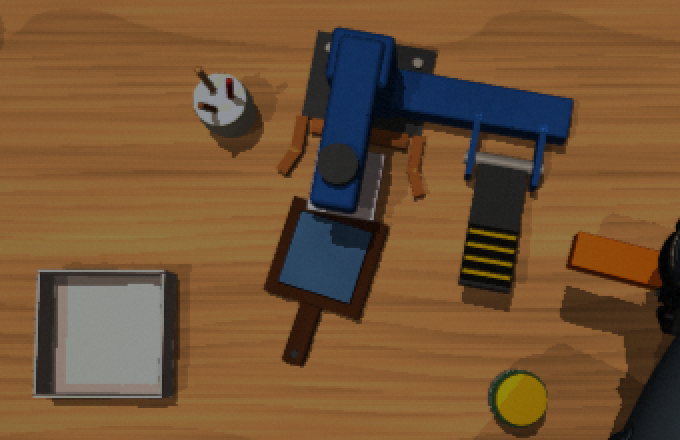

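The chock is gripped and clear of the pedal. The tub rim corners in this crop are (38,271), (165,271), (164,397) and (34,397).

Run:
```python
from h import *
c=r.capture("top")
w=np.array([ray(c,(110+u/2,120+v/2),.06)[:2] for u,v in[(38,271),(165,271),(164,397),(34,397)]]);print(w.round(4).tolist(),w.mean(0))
m=w.mean(0);need(m[0],m[1]-.042,.24,90)
```

```text
[[0.5476, 0.4548], [0.5478, 0.3062], [0.4013, 0.3041], [0.4012, 0.4547]] [0.4744614  0.37996064]
t 4.05 shift [ 557.7 -197.5  -12. ] turn [  0.4   0.1 -13.6] q [-0.44  0.35  0.12  1.34  0.    1.37]
```

```bash
python3 -m handwheel '[[[60,-21,-12,0,0,-2,1],[120,-42,-12,0,0,-3,1],[180,-64,-12,0,0,-5,1],[240,-85,-12,0,0,-6,1],[300,-106,-12,0,0,-8,1],[360,-127,-12,0,0,-9,1],[420,-149,-12,0,0,-10,1],[480,-170,-12,0,0,-12,1],[540,-191,-12,0,0,-13,1],[558,-198,-12,0,0,-13.6,1]]]'
python3 -m handwheel '[[[0,0,0,0,0,0,1],[0,0,0,0,0,0,1],[0,0,0,0,0,0,1]]]'
python3 -c "
from h import *
need(.4745,.338,.033,90)"
```

```text
time: 5.3
position: [0.4714, 0.3421, 0.2359]
orientation: [-0.0, 0.706, 0.708, -0.001]
ft_force: [0.9, -0.8, -1.1]
width: 0.0351
grasp_force: 60.4
time: 5.68
position: [0.4725, 0.3383, 0.2372]
orientation: [-0.0, 0.707, 0.707, -0.0]
ft_force: [-0.0, -0.0, -1.9]
width: 0.0353
grasp_force: 60.4
t 5.67 shift [-2.000e-01  2.100e+00  2.042e+02] turn [-0.   0.  -0.1] q [ 0.62  0.34  0.12  1.35 -0.    2.19]
```

```bash
python3 -m handwheel '[[[0,2,50,0,0,0,1],[0,2,100,0,0,0,1],[0,2,150,0,0,0,1],[0,2,180,0,0,0,1],[0,2,203,0,0,0,1],[0,2,203,0,0,0,1],[0,2,205,0,0,0,1],[0,2,205,0,0,0,0.2],[0,2,205,0,0,0,0.2],[0,2,205,0,0,0,0.2]]]'
python3 -m handwheel '[[[0,0,-40,0,0,0,0.2],[0,0,-100,0,0,0,0.2],[0,0,-160,0,0,0,0],[0,0,-160,0,0,0,0]]]'
python3 - <<'E'
from h import *
need(.4775,.1517,.15,162.3)
c=r.capture("side");print(c["image"].shape)
cv2.imwrite("pics/s3.png",c["image"][120:320,180:440,::-1].repeat(3,0).repeat(3,1))
E
```

```text
time: 6.92
position: [0.4746, 0.3398, 0.0329]
orientation: [0.0, 0.707, 0.707, 0.001]
ft_force: [0.2, -0.1, -0.7]
width: 0.0687
grasp_force: 0.0
time: 7.42
position: [0.4763, 0.341, 0.1977]
orientation: [0.001, 0.707, 0.707, 0.004]
ft_force: [-0.3, 0.0, -1.1]
width: 0.0854
grasp_force: 0.0
t 7.42 shift [-189.5    0.7   46.7] turn [  0.6   0.  -72.3] q [0.62 0.35 0.04 1.25 0.   2.19]
(480, 640, 3)
```

View pics/s3.png

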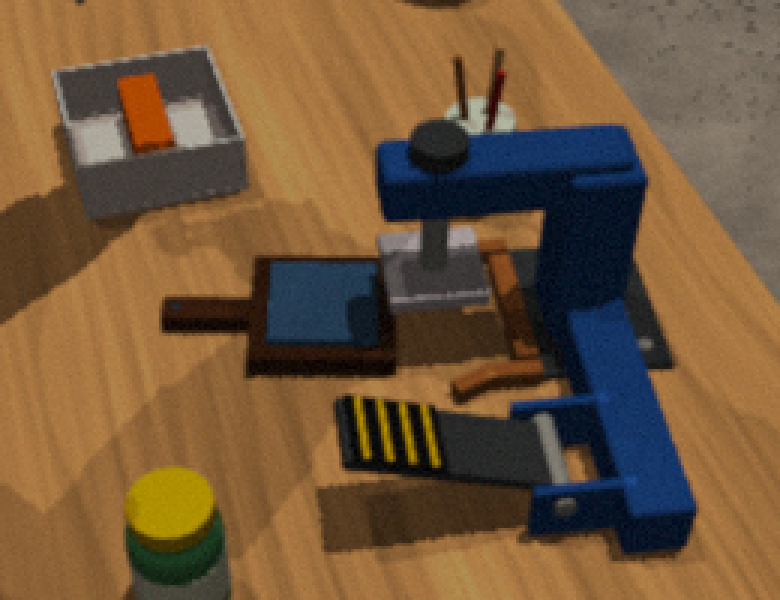

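The chock lies flat in the tub (147,112 in the crop), and the pedal is clear underneath. Next I'll grip the handle at -115 mm, for more room under the press arm.

```bash
python3 -m handwheel '[[[-60,0,10,0,0,-10,0],[-120,8,20,0,0,-20,0],[-185,18,30,0,0,-30,0],[-185,18,40,0,0,-40,0],[-185,18,45,0,0,-50,0],[-185,18,45,0,0,-60,0],[-185,18,45,0,0,-70,0],[-185,18,45,0,0,-72,0],[-185,18,45,0,0,-72,0]]]'
python3 -c "
from h import *
need(.4585,.1562,.012,162.3)"
```

```text
time: 8.6
position: [0.492, 0.1544, 0.1467]
orientation: [-0.001, 0.158, 0.988, -0.0]
ft_force: [0.3, -0.3, 0.2]
width: 0.0854
grasp_force: 0.0
t 8.6 shift [ 32.2  -8.6 134.7] turn [-0.  -0.1 -0.4] q [ 0.3   0.27 -0.21  1.09  0.    0.62]
```

```bash
python3 -m handwheel '[[[32,-9,40,0,0,0,0],[32,-9,80,0,0,0,0],[32,-9,110,0,0,0,0],[32,-9,132,0,0,0,0],[32,-9,134,0,0,0,0],[32,-9,134,0,0,0,1],[32,-9,134,0,0,0,1],[32,-9,134,0,0,0,1],[32,-9,134,0,0,0,1],[32,-9,134,0,0,0,1]]]' 60
python3 - <<'E'
from h import *
print(r.get_state()["width"])
c=r.capture("top")
k=blob(c,(95,90,30),(125,255,255),(240,222,305,275));b=cv2.boxPoints(cv2.minAreaRect(k))
w=np.array([ray(c,p,.028)[:2] for p in b])*1000;print(w.round(1).tolist(),w.mean(0),r.get_state()["position"])
E
```

```text
time: 9.85
position: [0.4597, 0.1561, 0.0143]
orientation: [0.001, 0.156, 0.988, 0.001]
ft_force: [-1.5, -0.6, 7.8]
width: 0.0242
grasp_force: 59.4
0.024219617778092943
[[539.1, 178.6], [624.2, 153.3], [597.1, 66.7], [512.3, 92.6]] [568.173381   122.80962387] [0.45974488 0.15611593 0.01429829]
```

```bash
cat >> h.py <<'E'
def brd(X,Y=0,yaw=-9.5,off=(-113.5,-.9),z=.0145,O=(652,95.5),pyaw=-9.5):
    rot=lambda a,v:Ro.from_euler("z",a,degrees=True).apply([v[0],v[1],0])[:2]
    t=(np.array(O)+rot(pyaw,(X,Y))+rot(yaw,off))/1e3
    print(t.round(4));need(t[0],t[1],z,yaw+180)
E
python3 -c "
from h import *
brd(-75);brd(-50);brd(0)"
```

```text
[0.4659 0.1257]
t 9.9 shift [-15.3 -27.   -0.2] turn [ 0.1  0.1 -8.5] q [ 0.33  0.36 -0.48  0.73  0.    0.64]
[0.4906 0.1216]
t 9.9 shift [-40.  -23.3  -0.2] turn [ 0.1  0.1 -8.5] q [ 0.33  0.36 -0.48  0.73  0.    0.64]
[0.5399 0.1133]
t 9.9 shift [-89.4 -16.   -0.1] turn [ 0.1  0.1 -8.5] q [ 0.33  0.36 -0.48  0.73  0.    0.64]
```

```bash
python3 -m handwheel '[[[0,0,-1,0,0,0,1],[-3,-5,-1,0,0,-2,1],[-6,-11,-1,0,0,-4,1],[-10,-18,-1,0,0,-6,1],[-13,-24,-1,0,0,-8,1],[-15,-27,-1,0,0,-8.5,1],[-15,-27,-1,0,0,-8.5,1],[-15,-27,-1,0,0,-8.5,1]]]'
python3 - <<'E'
from h import *
c=r.capture("top")
k=blob(c,(95,90,30),(125,255,255),(240,215,290,275));b=cv2.boxPoints(cv2.minAreaRect(k))
w=np.array([ray(c,p,.028)[:2] for p in b])*1000
e=w[1]-w[0],w[2]-w[1]
print(w.round(1).tolist(),w.mean(0),[np.degrees(np.arctan2(x[1],x[0])).round(1) for x in e],[np.linalg.norm(x).round(1) for x in e])
cv2.imwrite("pics/t4.png",cv2.resize(c["image"][160:310,220:360,::-1],None,fx=4,fy=4,interpolation=cv2.INTER_CUBIC))
brd(0)
E
```

```text
time: 10.9
position: [0.4651, 0.1255, 0.0143]
orientation: [0.0, 0.083, 0.997, -0.0]
ft_force: [0.7, -1.2, -0.4]
width: 0.0243
grasp_force: 59.2
[[540.7, 158.6], [624.6, 145.6], [611.8, 68.9], [528.0, 82.3]] [576.24846432 113.84890611] [np.float64(-8.8), np.float64(-99.5)] [np.float64(84.9), np.float64(77.8)]
[0.5399 0.1133]
t 10.95 shift [-75.8   0.4  -0.2] turn [-0.  0.  0.] q [ 0.26  0.36 -0.49  0.73 -0.    0.43]
```

View pics/t4.png

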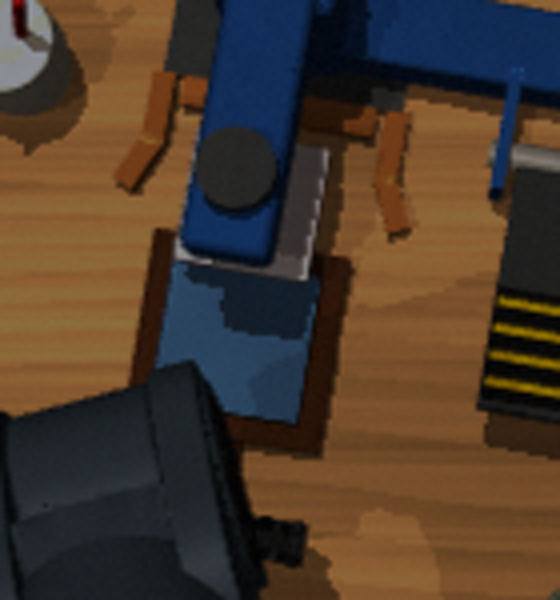

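The board is aligned with the press; its front corners are at (155,228) and (352,262) in the crop, between the cheeks. I'll check those corners, then slide.

```bash
python3 - <<'E'
from h import *
c=r.capture("top")
w=[ray(c,(219.6+u/4,159.6+v/4),.02)[:2]*1000-[652,95.5] for u,v in[(155,229),(352,261),(322,456)]]
a=np.radians(-9.5);R=np.array([[np.cos(a),np.sin(a)],[-np.sin(a),np.cos(a)]])
print([(R@x).round(1) for x in w])
E
python3 -m handwheel '[[[-10,0,0,0,0,0,1],[-20,0,0,0,0,0,1],[-30,0,0,0,0,0,1],[-40,0,0,0,0,0,1],[-45,0,0,0,0,0,1],[-45,0,0,0,0,0,1]]]'
```

```text
[array([-17.1,  60.1]), array([-16.5, -61.1]), array([-136.1,  -63.2])]
time: 11.75
position: [0.5106, 0.118, 0.0144]
orientation: [0.001, 0.083, 0.997, 0.0]
ft_force: [0.2, 0.1, 0.4]
width: 0.0239
grasp_force: 59.2
```

```bash
python3 -m handwheel '[[[-7,0,0,0,0,0,1],[-14,0,0,0,0,0,1],[-21,0,0,0,0,0,1],[-26,0,0,0,0,0,1],[-29,0,0,0,0,0,1],[-31,0,0,0,0,0,1],[-31,0,0,0,0,0,1]]]'
python3 -m handwheel '[[[-1,0,0,0,0,0,1],[-2,0,0,0,0,0,1],[-2,0,0,0,0,0,1]]]'
```

```text
time: 12.62
position: [0.5404, 0.113, 0.0144]
orientation: [0.0, 0.083, 0.997, 0.0]
ft_force: [-3.9, 0.8, 4.9]
width: 0.0243
grasp_force: 59.7
time: 13.0
position: [0.5405, 0.1129, 0.0143]
orientation: [-0.001, 0.082, 0.997, 0.0]
ft_force: [-9.7, 2.1, 9.9]
width: 0.0242
grasp_force: 60.4
```

```bash
python3 -c "
from h import *
s=r.get_state();print(s['wrist_torque'],s['ft_force'])"
python3 -m handwheel '[[[-1,0,-1,0,0,0,1],[-2,0,-2,0,0,0,1],[-3,0,-2,0,0,0,1],[-3,0,-2,0,0,0,1]]]'
python3 - <<'E'
from h import *
s=r.get_state();print(s['wrist_torque'],s['ft_force'],s['position'])
c=r.capture("side")
cv2.imwrite("pics/s5.png",cv2.resize(c["image"][150:300,240:430,::-1],None,fx=4,fy=4,interpolation=cv2.INTER_CUBIC))
E
```

```text
[ 0.49427865  1.94862341 -0.03487082] [-9.70895105  2.11069176  9.88536972]
time: 13.5
position: [0.5407, 0.1128, 0.0146]
orientation: [-0.004, 0.082, 0.997, 0.0]
ft_force: [-14.9, 7.2, -0.3]
width: 0.0243
grasp_force: 59.1
[ 1.48761324  2.71390639 -0.04291154] [-14.89383874   7.15308456  -0.34178948] [0.54071033 0.11281475 0.01459011]
```

View pics/s5.png

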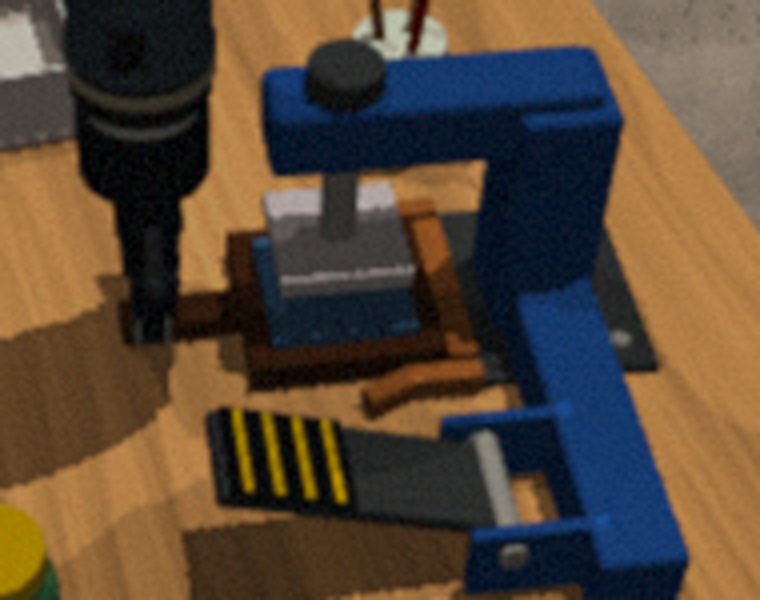

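The board's far edge lies along the back stop (about (440,290) in the crop) with the tile still proud. The contact force is about 16 N with little twist, so it is square and home. Releasing.

```bash
python3 -m handwheel '[[[0,0,1,0,0,0,0],[0,0,0,0,0,0,0],[0,0,0,0,0,0,0],[0,0,0,0,0,0,0],[10,0,-30,0,0,0,0],[20,0,-80,0,0,0,0],[30,0,-140,0,0,0,0],[30,0,-190,0,0,0,1],[30,0,-190,0,0,0,1]]]'
python3 - <<'E'
from h import *
a=-9.5;rot=lambda v:Ro.from_euler("z",a,degrees=True).apply([v[0],v[1],0])[:2]
for th in(.32,.05):
    x=60-135*np.cos(th)-8*np.sin(th);z=35+135*np.sin(th)+8*np.cos(th);p=np.array([652,95.5])+rot((x,-180));print(th,p.round(1),round(z,1))
    need(p[0]/1e3,p[1]/1e3,z/1e3+.008,80.5+90)
c=r.capture("top")
cv2.imwrite("pics/t6.png",cv2.resize(c["image"][150:310,220:420,::-1],None,fx=3.6,fy=3.6,interpolation=cv2.INTER_CUBIC))
E
```

```text
time: 14.68
position: [0.5175, 0.1175, 0.2106]
orientation: [0.004, 0.083, 0.997, 0.001]
ft_force: [0.4, 0.8, -0.8]
width: 0.0517
grasp_force: 0.0
0.32 [552.6 -70.4] 85.1
t 14.68 shift [ -64.7 -179.9  117.5] turn [0.2 0.4 0. ] q [ 0.22  0.25 -0.07  1.24 -0.    0.39]
0.05 [548.1 -69.6] 49.7
t 14.68 shift [ -59.9 -180.   152.8] turn [0.2 0.4 0. ] q [ 0.22  0.25 -0.07  1.24 -0.    0.39]
```

View pics/t6.png

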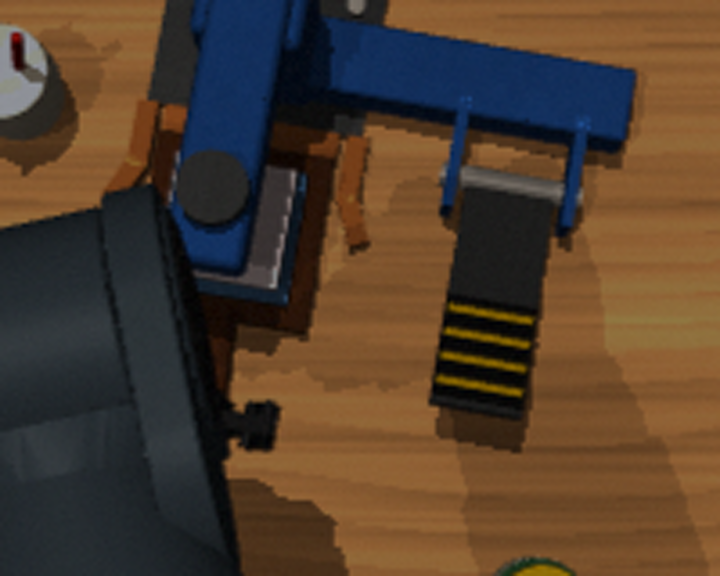

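The top view shows the board in the pocket, with its right edge running (337,155)–(308,335) parallel to the cheek. The tread is centred at (487,350) in the crop. Next I'll check both numerically and move above the pedal with the fingers shut.

```bash
python3 - <<'E'
from h import *
c=r.capture("top")
a=np.radians(-9.5);R=np.array([[np.cos(a),np.sin(a)],[-np.sin(a),np.cos(a)]])
for u,v,z in[(337,158,.02),(308,335,.02),(487,350,.085)]:
    w=ray(c,(219.6+u/3.6,149.6+v/3.6),z)[:2]*1000;print(w.round(1),(R@(w-[652,95.5])).round(1))
E
python3 -m handwheel '[[[-20,-60,0,0,0,0,1],[-40,-120,0,0,0,0,1],[-65,-180,0,0,0,0,1],[-65,-180,50,0,0,0,1],[-65,-180,90,0,0,0,1],[-65,-180,100,0,0,0,1],[-65,-180,100,0,0,0,1]]]'
python3 -c "
from h import *
need(.5515,-.0704,.0577,170.5)"
```

```text
[702.7  24.5] [ 61.7 -61.6]
[582.2  43.7] [-60.3 -62.6]
[566.2 -73. ] [ -56.8 -180.3]
time: 15.65
position: [0.5495, -0.0709, 0.1058]
orientation: [-0.001, 0.082, 0.997, 0.0]
ft_force: [0.4, 0.7, 0.2]
width: 0.0001
grasp_force: 0.0
t 15.65 shift [-2.   0.8 48.1] turn [ 0.  -0.1  0. ] q [-0.13  0.37 -0.19  1.02  0.    0.04]
```

```bash
python3 -m handwheel '[[[-2,0,10,0,0,0,1],[-2,0,20,0,0,0,1],[-2,0,28,0,0,0,1],[-1,0,36,0,0,0,1],[0,0,43,0,0,0,1],[1,0,48,0,0,0,1],[1,0,50,0,0,0,1],[1,0,50,0,0,0,1]]]'
python3 -m handwheel '[[[0,0,2,0,0,0,1],[0,0,4,0,0,0,1],[0,0,4,0,0,0,1]]]'
```

```text
time: 16.65
position: [0.5488, -0.0707, 0.0577]
orientation: [0.0, 0.082, 0.997, 0.0]
ft_force: [-6.6, 1.2, 17.4]
width: -0.0001
grasp_force: 8.7
time: 17.02
position: [0.5489, -0.0707, 0.057]
orientation: [0.002, 0.082, 0.997, 0.0]
ft_force: [-17.6, 3.7, 54.5]
width: -0.0001
grasp_force: 26.9
```

The force rose from 17 to 54 N in 0.7 mm, so the pedal is on its stop. Holding.

```bash
python3 -m handwheel '[[[0,0,-1,0,0,0,1],[0,0,-1,0,0,0,1],[0,0,-1,0,0,0,1],[0,0,-1,0,0,0,1],[0,0,-1,0,0,0,1],[0,0,-1,0,0,0,1],[0,0,-1,0,0,0,1],[0,0,-1,0,0,0,1],[0,0,-1,0,0,0,1],[0,0,-1,0,0,0,1]]]'
python3 - <<'E'
from h import *
c=r.capture("side")
cv2.imwrite("pics/s7.png",cv2.resize(c["image"][150:300,240:430,::-1],None,fx=4,fy=4,interpolation=cv2.INTER_CUBIC))
E
python3 -m handwheel '[[[0,0,-10,0,0,0,1],[0,0,-20,0,0,0,1],[0,0,-30,0,0,0,1],[0,0,-40,0,0,0,1],[0,0,-60,0,0,0,1],[0,0,-110,0,0,0,1],[0,0,-160,0,0,0,1],[60,0,-180,0,0,0,1],[110,0,-180,0,0,0,1],[110,0,-180,0,0,0,1]]]'
python3 - <<'E'
from h import *
c=r.capture("side")
a=cv2.imread("pics/s7.png")[:,:,:];b=cv2.resize(c["image"][150:300,240:430,::-1],None,fx=4,fy=4,interpolation=cv2.INTER_CUBIC)
cv2.imwrite("pics/s8.png",cv2.resize(np.vstack([a[:,:],b]),None,fx=.5,fy=.5)); cv2.imwrite("pics/s9.png",b)
E
```

```text
time: 18.27
position: [0.5489, -0.0708, 0.0571]
orientation: [0.001, 0.082, 0.997, 0.0]
ft_force: [-14.9, 2.8, 44.5]
width: 0.0004
grasp_force: 22.1
time: 19.58
position: [0.4363, -0.0523, 0.2334]
orientation: [-0.001, 0.082, 0.997, 0.0]
ft_force: [1.1, -0.3, 0.7]
width: 0.0002
grasp_force: 0.0
```

View pics/s9.png

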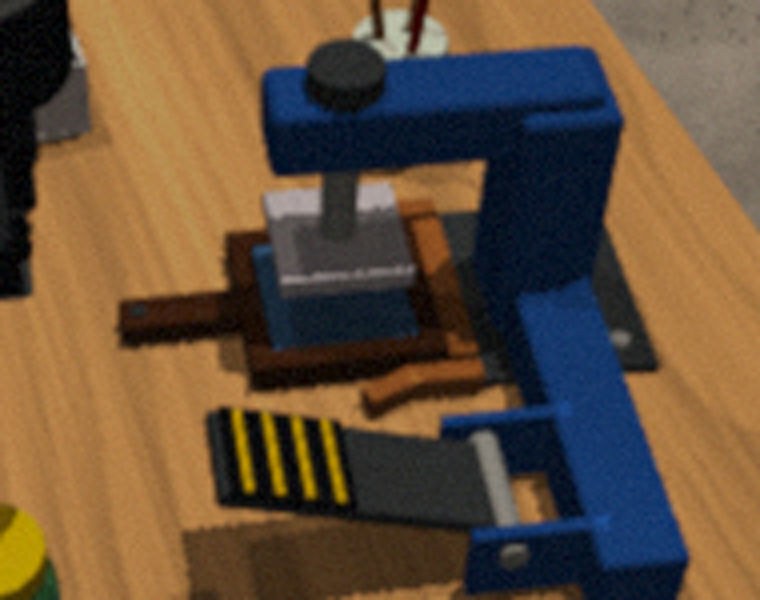

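View pics/s7.png

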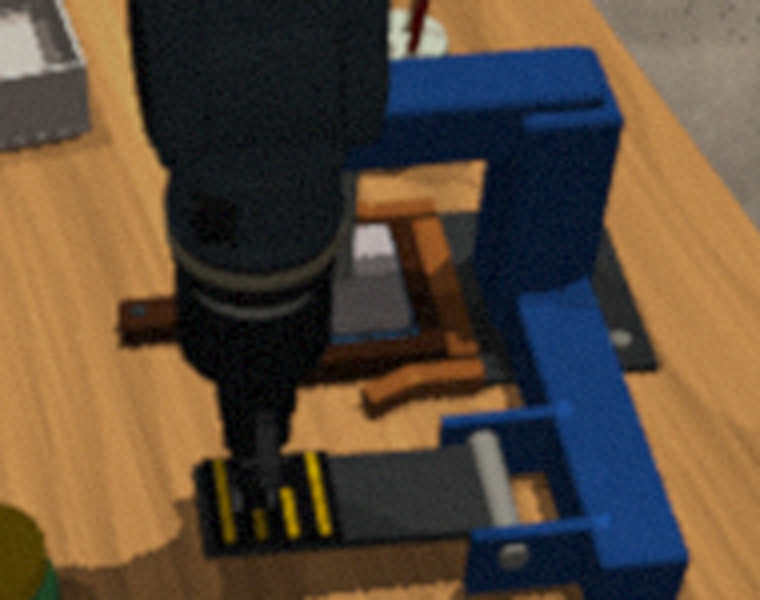

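While held, the picture shows the pedal level and the ram down on the tile. After release, the pedal is up, the tile is flush, and the board is still against the stop.

```bash
python3 -c "
from station import r
print(r.hand_in())"
```

```text
the job is handed in; nothing more can be done
None
```

I handed the job in at about 20 s of robot time: the chock is in the tub, the board is square against the back stop, the press set the tile flush (judged from the pictures) with the pedal held on its stop for over a second, and the pedal is back up.

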